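# Open the jewellery chest with its lever

## Robot

A 7-joint arm with a two-finger parallel gripper is mounted at the origin on the work surface. World frame = base frame: x ahead of the robot, y to its left, z up, the work surface at z = 0. Lengths are in m, angles in rad, forces in N, time in s.
With the tool pointing down it reaches from about 0.425 to 0.875 m from the base axis. Payload 8.4 kg.
Tool frame: the origin (TCP) lies on the centre line of the jaws, within the pads' length; the fingertips stand 14 mm ahead of it and the grasp point (between the pads) lies 5 mm behind it (env.finger_overhang is the distance from the TCP to the fingertips, in m); z points along the fingers, y is the line along which they close (so a half turn about z gives the same grasp; the last joint's range is limited). The gripper opens to 85 mm and grips with 20 to 120 N. Pads are 22 mm wide; open, the fingers measure 114 mm over their backs; the gripper's body (76 mm by 85 mm) begins 54 mm behind the grasp point. The pads swing forward as they close: fully open they stand 13 mm farther back than shut.
Start: joints at [1.002, 0.333, 0.04, 1.465, -0.013, 1.343, -0.059], TCP at [0.294, -0.58, 0.245] pointing down, gripper open.
Joint ranges: [-2.58, 2.58], [-0.38, 2.09], [-1.3, 1.39], [0.25, 2.4], [-1.5, 4.64], [0.08, 2.09], [-2.65, 2.65]. Speed limits (rad/s): [2.22, 2.22, 2.79, 2.79, 3.14, 3.14, 3.14].

## Interface

Orientations are given as a rotation vector (axis times angle).
In Python, from station import telemetry, optics, job_done, finder, env gives the robot as it stands.
- The arm moves only by the tool servo_tool, never from a script. Its argument "plan" is one flat list of numbers, 5 for each row, row after row: the opening, from 0 (shut) to 1 (fully open), then the shift along the tool's x, y, z in units of 40 mm (1.0 is 40 mm), then the turn about the tool's z in units of 6 degrees (1.0 is 6 degrees). A call has 1 to 20 rows; each row is the pose to reach, as a shift and turn from the pose commanded when the call began, along the tool's axes at that moment; what a row does not reach only later rows make up. A row lasts 1/8 s, in which the tool goes at most 62.5 mm and 10.7 degrees, less where a joint would pass 70% of its speed; a pose out of reach is approached as far as the arm can. A call with a gripper value outside its range is refused whole. The fingers move at their own pace and stop on an object; "force" is the grip in N (left out, the last holds). Time passes only in rows, so rows that repeat a pose let the fingers close. It gives the time, the measured TCP pose, the force, the opening and the grip force at its end, in the units of the state.
- telemetry.state(): the state, without advancing time (a new reading comes with each control period).
- optics.camera(name): name is "side" or "top"; returns a dict with "image" (384x512x3 uint8, blue, green, red), "z_map" (384x512 float32, m along the optical axis (not along the pixel's ray), 0 where there is no reading), "vfov" (degrees; the focal length in pixels is half the picture's height over the tangent of half this angle, whatever the lens; pixels are square), "cx", "cy" (the principal point, pixels), "extrinsics" (4x4, takes a point from world to camera coordinates). Camera axes: x right, y up, looking along -z (the intrinsics and any distortion apply to the point x, -y, -z); pixel columns grow to the right and rows downward; lengths in m; the calibration is good to about 2 mm. A picture is of the moment at which its call begins.
- job_done(): hands the job in; it is judged then, once.
Trained networks look in the newest picture that a camera, given by its name, has taken for a name from the list of things; names that differ only in an ending like _2 or _b are one class to them, and where a whole thing is asked for, a point or a joint stands for the part that bears it (a point fixed in the world has none). Each returns a list of dicts, best first, with "score" (0 to 1); they miss things now and then, are a little off and sometimes report something else, mostly with a low value. They report only what shows in the picture. A call takes as long as a camera call.
- finder.cut_out(camera, label): "mask" (384x512 bool, what is visible of it) and "bbox" ([left, top, width, height] in pixels, round what is visible of it).
The state is a dict: "t": time; "joints": joint angles; "qvel": joint speeds; "joint_efforts": joint torques, N m; "tool_pos": TCP position; "tcp_rot": TCP orientation; "ft_force": force on the tool from outside, world axes, zero at the start; "wrist_torque": the same for the moment, N m; "width": finger opening in m; "finger_force": force on a finger pad.
Only numpy, scipy, OpenCV 4.12 (cv2) and the standard library are available. Lean on these libraries where they do the work, as an engineer would, in place of code of your own. Each camera call takes 0.05 s, during which the arm holds its last target. There are 200 camera calls.

## Task

With the fingertips only, push the upright peg of the sliding wooden stop towards the lever, until its block is out from under the lever. Then press the paddle at the lever's long end gently all the way down, so that its short end raises the heavy lid of the jewellery chest, and finish while still holding it down with the lid raised. Do not touch the lid or chest by hand, do not lift the lever out of its notches, and leave the other things on the glass where they are.

Things in the scene. Friction and masses are not known exactly. Their poses are not given: they have to be found in the camera images.
- crate: Green crate with a glass offcut on top, 400 (x) x 620 (y) mm, glass top 66 mm above its origin; origin at the centre of its underside. Fixed in place.
- stand: Fixed wooden board on the crate carrying the opener; origin on its underside (= glass top). Stand frame: x roughly away from the robot, y along the lever towards the chest, z up. Board 12 mm thick, x -80 to 115, y -240 to 210 mm. Lever fulcrum on it: two dark cheeks, x up to 29 mm either side, y -30 to 10, up to z 108 mm. The chest, lid and stop are mounted on it.
- chest: Dark wooden jewellery chest fixed on the stand, same origin and axes as the stand: x -80 to 80, y 85 to 190 mm, rim at z 95.5 mm, a small swing door on its +x face. Its heavy lid overhangs its -y side.
- lever: Loose wooden lever along stand y, its steel pin resting in open notches of the fulcrum. Origin on the pin, at stand (0, -10, 95) mm; axes parallel to the stand's at rest, though the bar slopes 0.2 rad, long end up. Bar 24 mm wide, 12 thick. Long arm 212 mm towards -y, ending in a paddle 46 wide, 45 mm long. Pressed, it turns 0.54 rad in all, until the paddle meets a rubber rod on the board.
- lever_toe (a point): Raised toe of the lever's short arm (86 mm towards +y), just under the lid's overhanging lip.
- lever_pad (a point): Centre of the top face of the lever's paddle (the place to press). At rest at stand (0, -195, 137) mm; fully down about (0, -191, 37) mm. With the stop out of the way pressing takes about 1 to 3 N all the way; let go, the lid's weight brings it back up.
- stop (a joint): Sliding wooden stop, m: 0 = its block (26 x 26 mm, top at stand z 85, y -100 mm) squarely under the lever, stopping it after about a third of its travel; grows as pushed along stand -x, to 0.042 at its end. Starts at 0 to 0.006; the block is clear of the lever from 0.028. Drags with about 1.5 N and stays where left.
- stop_peg (a point): Centre of the top of the stop's upright round peg (22 mm across, stand z 22 to 75 mm), 94 mm on the +x side of the block, moving with it. Push it from its +x side towards the lever (stand -x). The bar under it (26 mm wide, top at z 22 mm) reaches 11 mm beyond the peg's centre.
- lid (a joint): Heavy chest lid with a stone inlay (about 0.65 to 1 kg), rad: 0 = shut, grows as it rises; about 0.34 with the lever fully down. Hinged along stand x at its +y edge; it falls shut when not held.
- lid_lip (a point): Middle of the front (-y) edge of the lid, half way up its 16 mm thickness; 148 mm from the hinge.
- mug: Bystander, to be left alone: white mug, 76 mm wide, 75 mm tall, upright. Origin at the centre of its underside.
- comb: Bystander, to be left alone: tortoiseshell plastic comb lying flat, 150 x 35 x 5 mm. Origin at the centre of its underside.
- mirror: Bystander, to be left alone: small mirror in a white plastic frame standing on its foot, 100 mm wide, 138 mm tall. Origin at the centre of its underside.
- bell: Bystander, to be left alone: chrome bell standing on its rim, 64 mm wide, 46 mm tall. Origin at the centre of its underside.
- jar: Bystander, to be left alone: small amber glass jar, 48 mm wide, 40 mm tall. Origin at the centre of its underside.
- tin: Bystander, to be left alone: flat round metal tin, 60 mm wide, 18 mm high, beyond the lever's long end. Origin at the centre of its underside.
- dish: Bystander, to be left alone: small ceramic dish, 70 mm wide, 20 mm tall. Origin at the centre of its underside.

How it is judged:
By the outcome, as a careful person would: the job done as asked, in the order asked, and still so for the second after the job is handed in, while the arm keeps its last pose, push and grip.
It also fails if it takes over 48 s, if anything falls off the work surface, if the arm or the gripper's body presses on something with over 40 N, if the wrist force passes 120 N, or if a joint passes its speed limit or range.

## Working session

There is one attempt and no reset: what is moved stays moved. The work goes in short steps, Python scripts to look and compute and a tool call to move; the robot and the scene stay as the last step left them, time stands still between calls to the robot, and variables do not carry over. Pictures are saved under pics/ and viewed, at most 10 in all, crops included, and the job is handed in when it is done.

Besides the shell and the picture viewer there is one more tool, called after ">>>" as a command line: name --argument value ..., lists and objects as JSON in quotes. servo_tool: Moves the arm, as the interface text tells. Its arguments: {"type":"object","properties":{"plan":{"type":"array"},"force":{"type":"number"}},"required":["plan"]}

```bash
mkdir -p pics; ls
cat > h.py <<'E'
import numpy as np, cv2
from station import telemetry, optics, job_done, finder, env
def cam(n):
    c=optics.camera(n); return c
def pts(c,mask=None):
    z=c["z_map"]; H,W=z.shape; f=H/2/np.tan(np.radians(c["vfov"])/2)
    v,u=np.mgrid[:H,:W]
    P=np.stack([(u-c["cx"])/f*z,-(v-c["cy"])/f*z,-z,np.ones_like(z)],-1)
    w=P@np.linalg.inv(c["extrinsics"]).T
    w=w[...,:3]; w[z<=0]=np.nan
    return w
E
python3 - <<'E'
from h import *
s=telemetry.state(); print({k:np.round(v,3) for k,v in s.items()})
for n in("side","top"):
    c=cam(n); cv2.imwrite(f"pics/{n}0.png",c["image"]); print(n,[k for k in c],c["vfov"],np.round(c["extrinsics"],3).tolist())
    w=pts(c)
    for l in ("stand","chest","lever","lever_pad","stop","stop_peg","lid","tin","mug","mirror","bell","jar","dish","comb"):
        r=finder.cut_out(n,l)
        for d in r[:1]:
            p=w[d["mask"]]; p=p[~np.isnan(p[:,0])]
            print(l,round(d["score"],2),d["bbox"],len(p),np.round(np.percentile(p,[3,50,97],axis=0),3).tolist() if len(p) else "")
E
```

```text
pics
{'t': np.float64(0.0), 'joints': array([ 1.002,  0.334,  0.04 ,  1.466, -0.013,  1.343, -0.058]), 'qvel': array([ 0.001,  0.001, -0.   ,  0.   , -0.002,  0.001, -0.002]), 'joint_efforts': array([-1.0000e-03, -6.5857e+01,  1.3650e+00, -4.0556e+01,  1.7000e-02,
        1.3000e-02,  0.0000e+00]), 'tool_pos': array([ 0.294, -0.579,  0.244]), 'tcp_rot': array([-3.054e+00, -7.310e-01,  1.000e-03]), 'ft_force': array([0.427, 0.512, 0.035]), 'wrist_torque': array([-0.037, -0.042, -0.011]), 'finger_force': np.float64(0.0), 'width': np.float64(0.085)}
side ['image', 'z_map', 'vfov', 'cx', 'cy', 'extrinsics'] 48.094501588326104 [[-0.911, -0.411, 0.02, 0.471], [0.253, -0.52, 0.816, -0.217], [-0.325, 0.749, 0.578, -0.849], [0.0, 0.0, 0.0, 1.0]]
stand 0.75 [155.2, 156.4, 151.0, 147.7] 12997 [[0.413, -0.133, 0.075], [0.494, 0.223, 0.144], [0.619, 0.275, 0.185]]
chest 0.57 [171.6, 229.9, 103.7, 62.0] 3341 [[0.41, 0.172, 0.08], [0.474, 0.252, 0.121], [0.56, 0.265, 0.159]]
lever 0.74 [172.2, 184.6, 109.9, 71.7] 5438 [[0.416, 0.113, 0.165], [0.49, 0.204, 0.177], [0.575, 0.261, 0.186]]
lever_pad 0.
[... 2187 characters left out ...]
05, 0.084], [0.59, -0.181, 0.086]]
mug 0.84 [155.9, 118.7, 50.4, 36.0] 1440 [[0.627, 0.151, 0.069], [0.665, 0.197, 0.093], [0.698, 0.239, 0.142]]
mirror 0.64 [157.2, 269.7, 60.9, 25.9] 1260 [[0.342, 0.129, 0.072], [0.353, 0.174, 0.135], [0.37, 0.221, 0.205]]
bell 0.95 [220.4, 119.4, 28.7, 28.3] 601 [[0.65, 0.06, 0.072], [0.673, 0.084, 0.093], [0.7, 0.112, 0.11]]
jar 0.97 [236.6, 265.6, 26.8, 25.3] 415 [[0.336, 0.034, 0.067], [0.357, 0.055, 0.106], [0.375, 0.075, 0.108]]
dish 0.72 [343.0, 239.5, 32.8, 32.7] 794 [[0.367, -0.213, 0.069], [0.395, -0.186, 0.079], [0.426, -0.154, 0.087]]
comb 0.76 [267.7, 253.2, 68.2, 29.7] 1012 [[0.35, -0.121, 0.064], [0.376, -0.055, 0.07], [0.402, 0.012, 0.073]]
```

Run:
```python
from h import *
c=cam("top"); w=pts(c)
cv2.imwrite("pics/top_crop.png",cv2.resize(c["image"][100:300,120:400],None,fx=2.8,fy=2.8))
m=np.zeros(w.shape[:2],bool)
def get(l): return finder.cut_out("top",l)[0]["mask"]
sm=get("stand"); L=get("lever_pad"); S=get("stop"); 
def rect(p): return cv2.minAreaRect((p[:,:2]*1000).astype(np.float32))
p=w[sm]; p=p[np.isfinite(p[:,0])]; b=p[(p[:,2]>.072)&(p[:,2]<.083)]
print("board",rect(b), np.median(b[:,2]))
p=w[L]; p=p[np.isfinite(p[:,0])&(p[:,2]>.15)]
v=p-p.mean(0); u,s,vt=np.linalg.svd(v,full_matrices=False); print("lever axis",vt[0],p.mean(0),rect(p))
e=p[p[:,1]<-.105]; print("paddle",rect(e),e[:,2].min(),e[:,2].max())
p=w[S]; p=p[np.isfinite(p[:,0])]
t=p[p[:,2]>.135]; print("peg/blk tops",len(t),[ (np.round(t[k].mean(0),4),rect(t[k])) for k in (t[:,0]>.57,t[:,0]<=.57) if k.any()])
p=w[get("lid")];p=p[np.isfinite(p[:,0])&(p[:,2]>.165)];print("lid",rect(p))
```

```text
board ((536.158447265625, 52.91731262207031), (195.1049041748047, 449.65869140625), 8.69091796875) 0.07800401258028611
lever axis [-0.15006393  0.97023075 -0.19008713] [ 0.53146543 -0.03322655  0.18436626] ((526.5939331054688, -21.569976806640625), (63.415462493896484, 260.766845703125), 6.218418121337891)
paddle ((546.0717163085938, -126.92770385742188), (46.013267517089844, 46.15059280395508), 8.857653617858887) 0.19659222392293918 0.20982497760815777
peg/blk tops 99 [(array([ 0.6199, -0.0196,  0.1401]), ((619.8471069335938, -19.276424407958984), (16.85337257385254, 20.69158935546875), 0.6193413138389587)), (array([ 0.5179, -0.0311,  0.1525]), ((525.027587890625, -26.70374298095703), (30.13153839111328, 18.40915298461914), 34.94491958618164))]
lid ((499.038818359375, 180.10244750976562), (165.95838928222656, 148.4204559326172), 8.748270034790039)
```

View pics/top_crop.png

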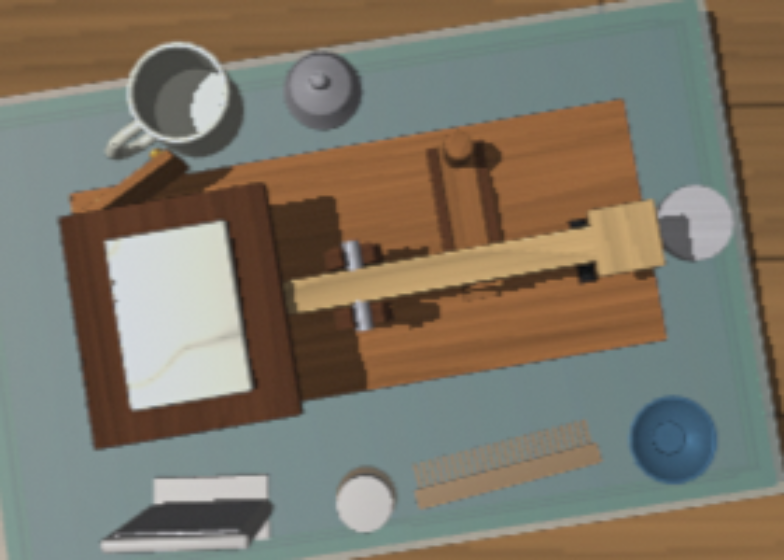

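View pics/side0.png

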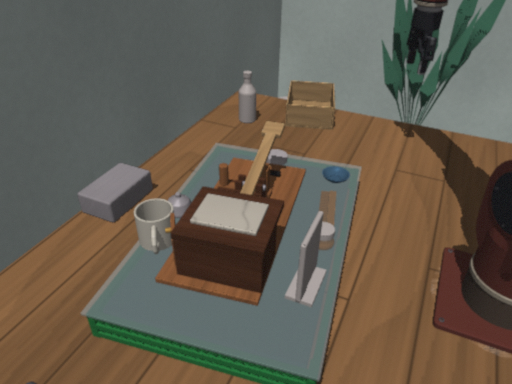

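```bash
cat >> h.py <<'E'
from scipy.spatial.transform import Rotation as R
a=np.radians(8.75); O=np.array([.5166,.065,.066]); A=np.array([[np.cos(a),-np.sin(a),0],[np.sin(a),np.cos(a),0],[0,0,1]])
def W(x,y,z): return O+A@np.array([x,y,z])/1000
def st():
    s=telemetry.state(); T=R.from_rotvec(s["tcp_rot"]).as_matrix()
    print("t",round(s["t"],2),"stand mm",np.round(A.T@(s["tool_pos"]-O)*1000,1),"yaw",np.degrees(np.arctan2(T[1,0],T[0,0])).round(2),"z",T[:,2].round(3),"F",np.round(s["ft_force"],2),"w",round(s["width"],4))
    return s,T
def go(p):
    s,T=st(); print("shift units",np.round(T.T@(np.array(p)-s["tool_pos"])/.04,2))
E
python3 - <<'E'
from h import *
print(env.finger_overhang,[k for k in dir(env) if k[0]!='_'])
go(W(135,-100,270)); go(W(135,-100,53))
c=cam("side");w=pts(c)
for v,u in ((100,248),(75,248),(118,310),(85,310),(190,118)): print(u,v,w[v,u].round(3))
E
```

```text
0.014 ['MotionError', 'finger_overhang']
t 1.75 stand mm [-317.8 -603.2  179.3] yaw 26.92 z [ 0.  0. -1.] F [-1.51 -0.    0.66] w 0.0853
shift units [14.68 -8.42 -2.27]
t 1.75 stand mm [-317.8 -603.2  179.3] yaw 26.92 z [ 0.  0. -1.] F [-1.51 -0.    0.66] w 0.0853
shift units [14.68 -8.42  3.16]
248 100 [ 0.784 -0.493  0.082]
248 75 [ 0.791 -0.508  0.161]
310 118 [ 0.584 -0.555  0.033]
310 85 [ 0.657 -0.76   0.064]
118 190 [0.853 0.082 0.06 ]
```

>>> servo_tool --plan '[0, 0, 0, -1.2, 0, 0, 0.5, -0.3, -2.3, 0, 0, 1.4, -0.8, -2.3, 0.3, 0, 2.4, -1.4, -2.3, 0.6, 0, 3.4, -2, -2.3, 0.9, 0, 4.4, -2.5, -2.3, 1.2, 0, 5.4, -3.1, -2.3, 1.5, 0, 6.4, -3.7, -2.3, 1.8, 0, 7.4, -4.2, -2.3, 2.1, 0, 8.4, -4.8, -2.3, 2.4, 0, 9.4, -5.4, -2.3, 2.7, 0, 10.4, -6, -2.3, 3, 0, 11.4, -6.5, -2.3, 3, 0, 12.4, -7.1, -2.3, 3, 0, 13.2, -7.6, -2.3, 3, 0, 14, -8, -2.3, 3, 0, 14.5, -8.3, -2.3, 3, 0, 14.7, -8.4, -2.3, 3, 0, 14.7, -8.4, -2.3, 3, 0, 14.7, -8.4, -2.3, 3]' --force 30

```text
t: 4.3
tool_pos: [0.6661, -0.0154, 0.3375]
tcp_rot: [3.132, 0.241, 0.0]
ft_force: [-1.1, -0.3, -0.5]
width: 0.0001
finger_force: 0.0
```

Run:
```python
from h import *
go(W(130,-100,52)); c=cam("side"); cv2.imwrite("pics/s1.png",cv2.resize(c["image"][90:290,130:330],None,fx=3,fy=3)); 
c=cam("top"); w=pts(c); p=w[finder.cut_out("top","stop")[0]["mask"]]; t=p[(p[:,2]>.13)&(p[:,0]>.57)]; print(len(t), t.mean(0) if len(t) else "")
```

```text
t 4.3 stand mm [ 135.6 -102.2  271.5] yaw 8.81 z [ 0.    -0.001 -1.   ] F [-1.06 -0.27 -0.48] w 0.0001
shift units [-0.14 -0.06  5.49]
0
```

View pics/s1.png

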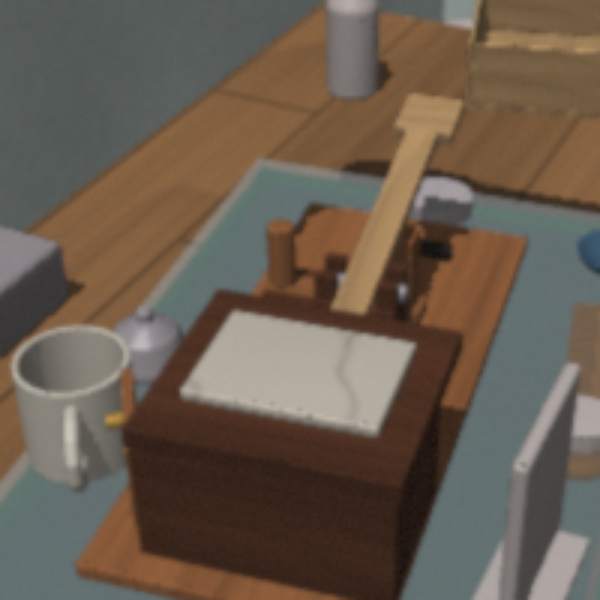

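>>> servo_tool --plan '[0, 0, 0, 1, 0, 0, 0, -0.06, 2, 0, 0, 0, -0.06, 3, 0, 0, 0, -0.06, 4, 0, 0, 0, -0.06, 4.7, 0, 0, 0, -0.06, 5.2, 0, 0, 0, -0.06, 5.5, 0, 0, 0, -0.06, 5.5, 0, 0, 0, -0.06, 5.5, 0]'

```text
t: 5.58
tool_pos: [0.6668, -0.0114, 0.1185]
tcp_rot: [3.132, 0.244, 0.003]
ft_force: [0.2, -1.6, 0.6]
width: 0.0001
finger_force: 0.0
```

Run:
```python
from h import *
go(W(101+11-38,-100,52)); c=cam("side"); cv2.imwrite("pics/s2.png",cv2.resize(c["image"][60:260,130:330],None,fx=3,fy=3))
```

```text
t 5.58 stand mm [136.8 -98.3  52.5] yaw 8.91 z [ 0.002  0.    -1.   ] F [ 0.19 -1.58  0.58] w 0.0001
shift units [-1.57  0.04  0.01]
```

View pics/s2.png

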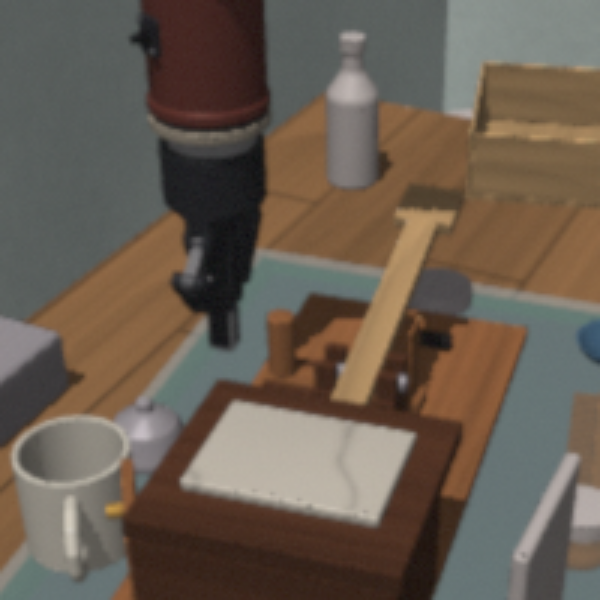

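>>> servo_tool --plan '[0, -0.2, 0.04, 0, 0, 0, -0.4, 0.04, 0, 0, 0, -0.5, 0.04, 0, 0, 0, -0.6, 0.04, 0, 0, 0, -0.7, 0.04, 0, 0, 0, -0.8, 0.04, 0, 0, 0, -0.9, 0.04, 0, 0, 0, -1, 0.04, 0, 0, 0, -1.1, 0.04, 0, 0, 0, -1.2, 0.04, 0, 0, 0, -1.3, 0.04, 0, 0, 0, -1.4, 0.04, 0, 0, 0, -1.48, 0.04, 0, 0, 0, -1.48, 0.04, 0, 0, 0, -1.48, 0.04, 0, 0, 0, -1.48, 0.04, 0, 0]'

```text
t: 7.62
tool_pos: [0.6076, -0.0222, 0.1171]
tcp_rot: [-3.132, -0.244, 0.001]
ft_force: [-0.0, 0.3, 0.3]
width: 0.0
finger_force: 0.0
```

Run:
```python
from h import *
st(); c=cam("side"); cv2.imwrite("pics/s3.png",cv2.resize(c["image"][60:260,130:330],None,fx=3,fy=3))
```

```text
t 7.62 stand mm [  76.7 -100.    51.1] yaw 8.92 z [-0.001  0.    -1.   ] F [-0.04  0.25  0.29] w 0.0
```

View pics/s3.png

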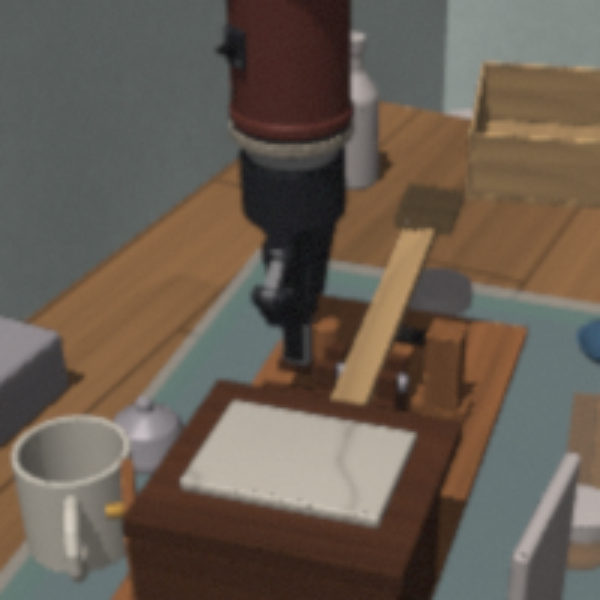

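>>> servo_tool --plan '[0, 0.4, 0, 0, 0, 0, 0.7, 0, -0.4, 0, 0, 0.7, 0, -1.4, 0, 0, 0.7, 0, -2.4, 0, 0, 0.7, 0, -3.4, 0, 0, 0.7, 0, -4.3, 0, 0, 0.3, 0.4, -4.5, 0, 0, -0.4, 1, -4.5, 0, 0, -1.1, 1.6, -4.5, 0, 0, -1.7, 2.2, -4.5, 0, 0, -1.92, 2.42, -4.5, 0, 0, -1.92, 2.42, -4, 0, 0, -1.92, 2.42, -3.5, 0, 0, -1.92, 2.42, -3.2, 0, 0, -1.92, 2.42, -3.2, 0]'

```text
t: 9.55
tool_pos: [0.5465, -0.1294, 0.2443]
tcp_rot: [-3.131, -0.245, 0.003]
ft_force: [0.0, -0.5, -0.1]
width: 0.0002
finger_force: 0.0
```

Run:
```python
from h import *
go(W(0,-197,54)); 
c=cam("top"); w=pts(c); 
for d in finder.cut_out("top","stop")[:2]:
    p=w[d["mask"]]; p=p[np.isfinite(p[:,0])]; q=(p-O)@A*1000
    print(d["score"],len(q)); t=q[(q[:,2]>68)&(q[:,2]<80)]; print("peg",t.mean(0),len(t)); t=q[(q[:,2]>=81)&(q[:,2]<90)]; print("blk",len(t),t.min(0) if len(t) else"",t.max(0) if len(t) else"")
cv2.imwrite("pics/t4.png",cv2.resize(c["image"][100:300,120:400],None,fx=2.8,fy=2.8))
```

```text
t 9.55 stand mm [   0.  -196.7  178.3] yaw 8.94 z [-0.002  0.001 -1.   ] F [ 0.   -0.45 -0.06] w 0.0002
shift units [0.01 0.01 3.11]
0.77 595
peg [ 51.23545109 -98.84783607  73.87964632] 89
blk 164 [ -52.17163607 -112.2904082    82.25722458] [-26.60546493 -86.460734    89.02912138]
```

View pics/t4.png

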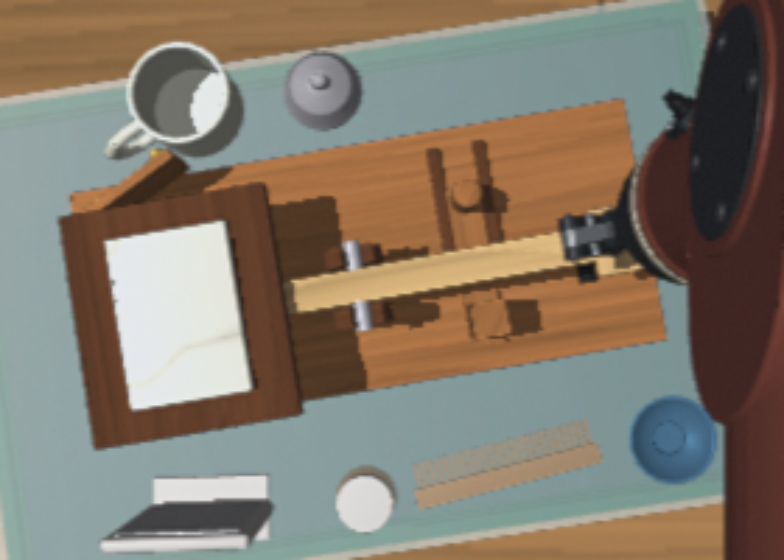

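The block sits at about (490,318), well clear of the lever, so I'll press now.

>>> servo_tool --plan '[0, 0, 0, 0.3, 0, 0, 0, 0, 0.5, 0, 0, 0, 0, 0.6, 0, 0, 0, 0, 0.7, 0, 0, 0, 0, 0.8, 0, 0, 0, 0, 0.9, 0, 0, 0, 0, 1, 0, 0, 0, 0, 1.1, 0, 0, 0, 0, 1.2, 0, 0, 0, 0, 1.3, 0, 0, 0, 0, 1.4, 0, 0, 0, 0, 1.5, 0, 0, 0, 0, 1.6, 0, 0, 0, 0, 1.7, 0, 0, 0, 0, 1.8, 0, 0, 0, 0, 1.9, 0, 0, 0, 0, 2, 0, 0, 0, 0, 2.1, 0, 0, 0, 0, 2.2, 0, 0, 0, 0, 2.2, 0]'

```text
t: 12.15
tool_pos: [0.5468, -0.1291, 0.1569]
tcp_rot: [-3.131, -0.245, 0.001]
ft_force: [1.2, 0.7, 1.8]
width: 0.0001
finger_force: 0.6
```

>>> servo_tool --plan '[0, 0, 0, 0.1, 0, 0, 0, 0, 0.2, 0, 0, 0, 0, 0.3, 0, 0, 0, 0, 0.4, 0, 0, 0, 0, 0.5, 0, 0, 0, 0, 0.6, 0, 0, 0, 0, 0.7, 0, 0, 0, 0, 0.75, 0, 0, 0, 0, 0.8, 0, 0, 0, 0, 0.8, 0]'

```text
t: 13.4
tool_pos: [0.5469, -0.1298, 0.1252]
tcp_rot: [3.132, 0.244, -0.0]
ft_force: [-0.7, 1.0, 1.2]
width: 0.0003
finger_force: 0.7
```

```bash
cat > lid.py <<'E'
from h import *
go(W(0,-197,54)); 
c=cam("side"); w=pts(c); q=(w-O)@A*1000
cv2.imwrite("pics/s%d.png"%(telemetry.state()["t"]*100),cv2.resize(c["image"][60:260,130:330],None,fx=3,fy=3))
c2=cam("top")
for n,cc in (("side",c),("top",c2)):
    w=pts(cc); q=(w-O)@A*1000
    for d in finder.cut_out(n,"lid")[:1]:
        p=q[d["mask"]]; p=p[np.isfinite(p[:,0])&(p[:,2]>105)]; p=p[(abs(p[:,0])<50)]
        f=np.polyfit(p[:,1],p[:,2],1); r=abs(p[:,2]-np.polyval(f,p[:,1]))<6; f=np.polyfit(p[r,1],p[r,2],1); print(n,"lid angle",-np.arctan(f[0]),r.mean())
E
python3 lid.py; ls pics
```

```text
t 13.4 stand mm [   0.3 -197.1   59.2] yaw 8.91 z [-0. -0. -1.] F [-0.67  0.99  1.23] w 0.0003
shift units [-0.01 -0.    0.13]
side lid angle 0.3442378616684017 0.8957961783439491
top lid angle 0.255450923493476 0.8636363636363636
s1.png
s1345.png
s2.png
s3.png
side0.png
t4.png
top0.png
top_crop.png
```

Nearly down; press on in small steps until the force rises.

>>> servo_tool --plan '[0, 0, 0, 0.05, 0, 0, 0, 0, 0.1, 0, 0, 0, 0, 0.15, 0, 0, 0, 0, 0.15, 0, 0, 0, 0, 0.15, 0]'

```text
t: 14.22
tool_pos: [0.5469, -0.1298, 0.1192]
tcp_rot: [3.132, 0.244, -0.0]
ft_force: [0.5, 0.3, 2.0]
width: 0.0001
finger_force: 0.5
```

>>> servo_tool --plan '[0, 0, 0, 0.03, 0, 0, 0, 0, 0.05, 0, 0, 0, 0, 0.05, 0, 0, 0, 0, 0.05, 0]'

```text
t: 14.72
tool_pos: [0.547, -0.1297, 0.1175]
tcp_rot: [-3.132, -0.244, -0.0]
ft_force: [-0.8, 1.4, 4.4]
width: -0.0
finger_force: 1.9
```

```bash
python3 lid.py; ls pics
```

```text
t 14.72 stand mm [   0.5 -197.    51.5] yaw 8.92 z [ 0.  0. -1.] F [-0.84  1.42  4.35] w -0.0
shift units [-0.01 -0.   -0.06]
side lid angle 0.35337315611517606 0.8972619944737503
top lid angle 0.25808825406232255 0.825443004496165
s1.png
s1345.png
s1477.png
s2.png
s3.png
side0.png
t4.png
top0.png
top_crop.png
```

>>> servo_tool --plan '[0, 0, 0, 0.03, 0, 0, 0, 0, 0.03, 0, 0, 0, 0, 0.03, 0, 0, 0, 0, 0.03, 0]'

```text
t: 15.42
tool_pos: [0.5471, -0.1296, 0.1171]
tcp_rot: [3.132, 0.244, 0.001]
ft_force: [-4.8, 2.2, 14.1]
width: 0.0001
finger_force: 5.8
```

```bash
python3 lid.py; ls -t pics|head -1; cp pics/$(ls -t pics|head -1) pics/last.png
```

```text
t 15.43 stand mm [   0.6 -197.    51.1] yaw 8.92 z [ 0.001 -0.    -1.   ] F [-4.79  2.2  14.08] w 0.0001
shift units [-0.01  0.   -0.07]
side lid angle 0.35528480014203856 0.8989494747373686
top lid angle 0.26431308276820464 0.8493187282928133
s1547.png
```

View pics/last.png

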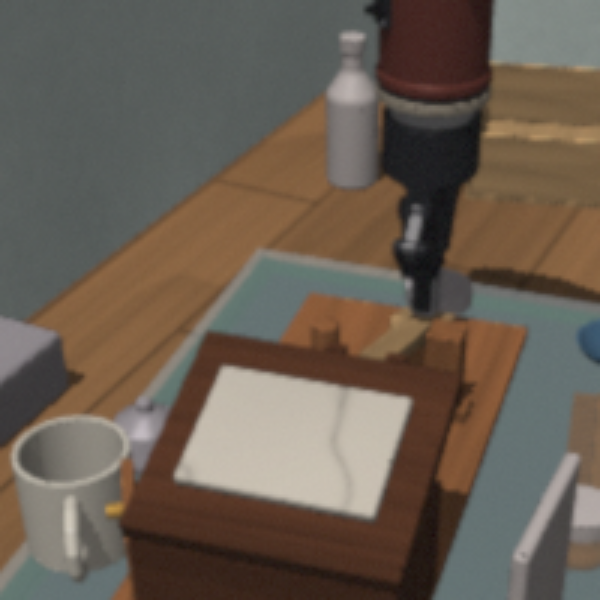

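The lid is raised and the paddle is on the rod. 14 N is more than it needs, so I'll ease back slightly.

>>> servo_tool --plan '[0, 0, 0, -0.02, 0, 0, 0, 0, -0.025, 0, 0, 0, 0, -0.025, 0, 0, 0, 0, -0.025, 0]'

```text
t: 16.12
tool_pos: [0.547, -0.1297, 0.1174]
tcp_rot: [-3.132, -0.244, -0.0]
ft_force: [-2.3, 1.6, 6.1]
width: 0.0
finger_force: 2.7
```

```bash
python3 lid.py; python3 -c "
from h import *
s=telemetry.state(); print(s['ft_force'],s['finger_force'])"
```

```text
t 16.12 stand mm [   0.5 -197.    51.4] yaw 8.92 z [ 0.  0. -1.] F [-2.25  1.62  6.12] w 0.0
shift units [-0.01 -0.   -0.07]
side lid angle 0.35665837986202614 0.8942764308922769
top lid angle 0.2642374996042688 0.8581769436997319
[-1.18125918  0.9939976   5.3690438 ] 2.7458483475493267
```

```bash
python3 -c "
from station import job_done
print(job_done())"
```

```text
the job is handed in; nothing more can be done
None
```

I pushed the stop clear of the lever and pressed the paddle down onto its rubber rod. I handed the job in at about 16 s, still holding it with about 5–6 N. The side camera read the lid at about 0.35 rad (the top camera 0.26); pressing briefly reached 14 N before I eased off, and I saw no other items disturbed.

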